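# Swap the finished bauble for a bare one on the painting stand

## Task

The gold-decorated bauble on the blue-ringed painting stand is finished: lift it off and stand it upright in the empty wooden drying ring. Then take the plain white bauble from its leaning rest and stand it upright in the blue ring of the painting stand. Set both down gently, let them stand freely, never let either fall over, and leave everything else where it is.

Things in the scene. Friction and masses are not known exactly. Their poses are not given: they have to be found in the camera images.
- gold_piece: finished bauble, white with gilt band and spire: plaster, about 0.3 kg, 150 tall along its own +z: round-bottomed ball of 72 diameter, above it a straight plain neck of 30 diameter from 70 to 118 above the ball's lowest point (grip it 90 to 100 up: fingertips then clear the ball), then a ribbed spire tapering to 16. Origin: the ball's lowest point. Starts upright in the blue ring.
- white_piece: plain all-white bauble: plaster, about 0.3 kg, 150 tall along its own +z: round-bottomed ball of 72 diameter, above it a straight plain neck of 30 diameter from 70 to 118 above the ball's lowest point (grip it 90 to 100 up: fingertips then clear the ball), then a ribbed spire tapering to 16. Origin: the ball's lowest point. Starts leaning 45 degrees towards lean_rest's +x.
- gold_piece_ball (a point): centre of gold_piece's ball, 36 above its origin along its z
- white_piece_ball (a point): centre of white_piece's ball, 36 above its origin along its z
- paint_stand: fixed painting stand: dark steel disc 150 diameter, 25 high, carrying a blue ring of 76 outer and 50 inner diameter, 30 high (mouth 55 above the table). Origin under the centre of the disc. The ball sits on the ring's inner edge, its lowest point 10 below the mouth
- paint_stand_seat (a point): where a seated ball's centre lies: on the blue ring's axis, 26 above its mouth (81 above the table)
- free_ring: fixed empty drying stand: dark wooden ring of 76 outer and 50 inner diameter, 30 high, on a wooden disc of 90 diameter, 10 high (mouth 40 above the table). Origin under the centre. It and the occupied one can be either way round
- free_ring_seat (a point): where a seated ball's centre lies: on the empty wooden ring's axis, 26 above its mouth (66 above the table)
- lean_rest: fixed wooden rest: a square pocket 70 x 70, 38 high (50 x 50 inside) under the ball, and 66 towards its +x a post 20 wide with a rubber saddle under the neck's top end, narrower than the neck: fingers pass on either side. The bauble lifts straight up off it. Board 80 wide. Origin under the pocket's centre; the ball's centre starts 64 above it
- dry_piece: bystander: another gold-decorated bauble, same shape and size as gold_piece, already standing in the other wooden ring; stays there. Origin: lowest point of its ball
- red_jar: bystander: closed red paint jar, 60 dia x 75 high, origin under its base
- green_jar: bystander: closed green paint jar, 60 dia x 75 high, origin under its base
- mix_bowl: bystander: blue ceramic mixing bowl, 100 dia x 40 high, origin under its base
- brush: bystander: paint brush lying on the table
- brush_pot: bystander: steel pot with brushes in it, 70 dia, brushes up to 175 high, origin under its base
- pink_bottle: bystander: red bottle, 56 dia x 160 high, origin under its base
Mind the look-alikes: they are no part of the job. Leave any pink, red or turquoise look-alike of the paint_stand alone.

How it is judged:
On the way, in this order (a step that is already met when the one before it is completed fails the run):
1. the finished gold bauble stands upright in the empty wooden ring, let go (distance between gold_piece_ball and free_ring_seat below 0.008 m and angle between gold_piece's own z axis and vertical below 0.14 rad and contact force between gold_piece and the fingers below 0.1 N and linear speed of gold_piece below 0.02 m/s), for 0.3 s.
2. the white bauble stands upright in the painting stand's blue ring, let go (distance between white_piece_ball and paint_stand_seat below 0.008 m and angle between white_piece's own z axis and vertical below 0.14 rad and contact force between white_piece and the fingers below 0.1 N and linear speed of white_piece below 0.02 m/s), for 0.3 s.
At the end, for the whole second after the job is handed in: The gold bauble stands in the formerly empty wooden ring and the white one in the painting stand's blue ring, each with its ball's centre within 8 mm of the seat point, within 8 degrees of upright, at rest and not touched by the fingers (all of step 1 and all of step 2).
It fails at once if a bauble is set down hard: more than 30 N between it and its ring (contact force between gold_piece and free_ring above 30 N or contact force between white_piece and paint_stand above 30 N).
It fails at once if a bauble falls over (gold tipped by more than 63 degrees, white by more than 74) (angle between gold_piece's own z axis and vertical above 1.1 rad or angle between white_piece's own z axis and vertical above 1.3 rad).
It fails at once if a bystander is shifted by more than 30 mm (distance of any of dry_piece, red_jar, green_jar, mix_bowl, brush, brush_pot, pink_bottle from where it was at the start of the episode above 0.03 m).
It fails at once if the bauble already drying is tipped by more than 15 degrees (angle between dry_piece's own z axis and vertical above 0.26 rad).
It also fails if it takes over 72 s, if anything falls off the work surface, if the arm or the gripper's body presses on something with over 40 N, if the wrist force passes 120 N, or if a joint passes its speed limit or range.

## Robot

A 6-joint arm with a two-finger parallel gripper is mounted at the origin on the work surface. World frame = base frame: x ahead of the robot, y to its left, z up, the work surface at z = 0. Lengths are in m, angles in rad, forces in N, time in s.
With the tool pointing down it reaches from about 0.275 to 0.75 m from the base axis. Payload 10.2 kg.
Tool frame: the origin (TCP) lies midway between the tips of the shut fingers; the grasp point (between the pads) lies 19 mm behind it (env.hold_point_z is the distance from the TCP to the grasp point, in m); z points along the fingers, y is the line along which they close (so a half turn about z gives the same grasp; the last joint's range is limited). The gripper opens to 85 mm and grips with 20 to 120 N. Pads are 22 mm wide; open, the fingers measure 114 mm over their backs; the gripper's body (76 mm by 85 mm) begins 54 mm behind the grasp point. The pads swing forward as they close: fully open they stand 13 mm farther back than shut.
Start: joints at [0.966, 0.313, 1.498, -0, 1.331, -0.223], TCP at [0.196, 0.487, 0.231] pointing down, gripper open.
Joint ranges: [-2.94, 2.94], [-0.97, 2.17], [0.19, 2.56], [-1.23, 4.37], [0.02, 3.11], [-2.88, 2.88]. Speed limits (rad/s): [2.39, 2.39, 3.01, 3.14, 3.14, 3.14].

## Interface

Orientations are given as a unit quaternion [x, y, z, w].
In Python, from bench import env, kinematics, monitor, eyes, job gives the robot as it stands. The module is installed in compiled form; this text tells all that it offers. Calls block until the motion is done:
- env.reach(position, orientation): joint-space move of the TCP to a pose.
- env.movel(position, velocity=0.15, frame=None, guard=None): straight line of the TCP; frame=None keeps the orientation; velocity is the mean speed in m/s. With guard (N) it stops when the force on the tool has changed by that much, and returns True; else False.
- env.set_joints(angles): joint-space move.
- env.release() and env.close_gripper(effort=None): open the fingers fully, or close them until they stop; effort is the grip in N (None keeps the last).
- env.hold(seconds).
- kinematics.ik(position, orientation): joint angles nearest the present ones, or None.
- monitor.sense(): the state.
- eyes.grab_frame(name): name is "scene" or "top" or "wrist"; returns a dict with "frame" (384x512x3 uint8, red, green, blue), "mtx" (3x3 intrinsics, pixels), "k1" (the pictures are not rectified: a ray, as slopes to the right and down, at radius r is drawn at 1 + k1 r^2 times it, then the intrinsics apply), "view" (4x4, takes a point from world to camera coordinates). Camera axes: x right, y down, z forward; pixel columns grow to the right and rows downward; lengths in m; the calibration is good to about 2 mm. A picture is of the moment at which its call begins. There is no depth.
A pose or a line that the arm cannot do raises env.MotionError and nothing moves.
- job.hand_in(): hands the job in; it is judged then, once.
The state is a dict: "clock": time; "joints": joint angles; "qvel": joint speeds; "joint_efforts": joint torques, N m; "position": TCP position; "ee_rot": TCP orientation; "contact_force": force on the tool from outside, world axes, zero at the start; "ft_torque": the same for the moment, N m; "finger_gap": opening from 0.0 (shut) to 1.0 (fully open); "gripper_force": force on a finger pad.
Only numpy, scipy, OpenCV 4.12 (cv2) and the standard library are available. Lean on these libraries where they do the work, as an engineer would, in place of code of your own. Each camera call takes 0.05 s, during which the arm holds its last target. There are 200 camera calls.

## Working session

There is one attempt and no reset: what is moved stays moved. The work goes in short steps, each a Python script; the robot and the scene stay as the last script left them, time stands still between calls to the robot, and variables do not carry over. Pictures are saved under pics/ and viewed, at most 11 in all, crops included, and the job is handed in when it is done.

```bash
mkdir -p pics
cat > h.py <<'E'
import numpy as np, cv2
from bench import env, kinematics, monitor, eyes, job
def snap(cam,fn):
    f=eyes.grab_frame(cam); np.savez('pics/'+fn+'.npz',**{k:np.array(f[k]) for k in f})
    cv2.imwrite('pics/'+fn+'.png',f['frame'][:,:,::-1]); return f
def load(fn): return np.load('pics/'+fn+'.npz')
def ray(f,uv):
    K=np.array(f['mtx']);k=float(f['k1']);V=np.array(f['view'])
    p=cv2.undistortPoints(np.array([[uv]],float),K,np.array([k,0,0,0.]))[0,0]
    d=V[:3,:3].T@np.array([p[0],p[1],1]); o=-V[:3,:3].T@V[:3,3]; return o,d/np.linalg.norm(d)
def onz(f,uv,z):
    o,d=ray(f,uv); return o+d*(z-o[2])/d[2]
def proj(f,P):
    V=np.array(f['view']);K=np.array(f['mtx']);k=float(f['k1'])
    c=V[:3,:3]@np.array(P,float)+V[:3,3]; s=c[:2]/c[2]; s=s*(1+k*(s@s)); return K[:2,:2]@s+K[:2,2]
def tri(rays):
    A=sum(np.eye(3)-np.outer(d,d) for o,d in rays); b=sum((np.eye(3)-np.outer(d,d))@o for o,d in rays)
    return np.linalg.solve(A,b)
E
python3 - <<'E'
from h import *
a=snap('top','top0')['frame'];b=snap('scene','sc0')['frame']
for n in('top0','sc0'):
    f=load(n);print(n,f['mtx'],f['k1'],f['view'])
    im=cv2.imread(f'pics/{n}.png');cv2.imwrite(f'pics/{n}_b.png',cv2.resize(im,(800,600),interpolation=cv2.INTER_CUBIC))
print(monitor.sense())
E
```

```text
top0 [[449.62843449   0.         258.232347  ]
 [  0.         449.62843449 193.00628057]
 [  0.           0.           1.        ]] 0.0011784872138173221 [[ 0.03090673 -0.9995011  -0.00650538  0.02499908]
 [-0.97464723 -0.02869394 -0.22189961  0.51976998]
 [ 0.22160224  0.01319864 -0.97504782  1.63898819]
 [ 0.          0.          0.          1.        ]]
sc0 [[469.52182863   0.         254.6108826 ]
 [  0.         469.52182863 186.74818368]
 [  0.           0.           1.        ]] -0.012566507287641544 [[-0.61151438  0.7911786   0.00930472  0.30765283]
 [ 0.5723658   0.45044883 -0.68519577 -0.24174802]
 [-0.54630353 -0.41368137 -0.72829951  1.93395264]
 [ 0.          0.          0.          1.        ]]
{'clock': 0.1, 'joints': array([ 9.65604775e-01,  3.13406162e-01,  1.49835438e+00,  7.49991833e-06,
        1.33100340e+00, -2.23418515e-01]), 'qvel': array([ 1.42657533e-03, -3.28940773e-05, -2.94101032e-03, -5.75781892e-04,
       -5.63411213e-04, -3.75027989e-04]), 'joint_efforts': array([ 3.55579759e-03, -4.12895072e+01, -2.60142034e+01, -1.63087075e-04,
        3.00764012e-03,  1.15894724e-05]), 'position': array([0.19548327, 0.4870037 , 0.23078864]), 'ee_rot': array([ 1.89730230e-01,  9.81836085e-01, -5.34633663e-04, -2.39088778e-04]), 'contact_force': array([-0.76861273, -0.15410598, -0.90336818]), 'ft_torque': array([-0.00469871, -0.02794432,  0.0143679 ]), 'gripper_force': 0.0, 'finger_gap': 0.9992758543265567}
```

View pics/top0_b.png

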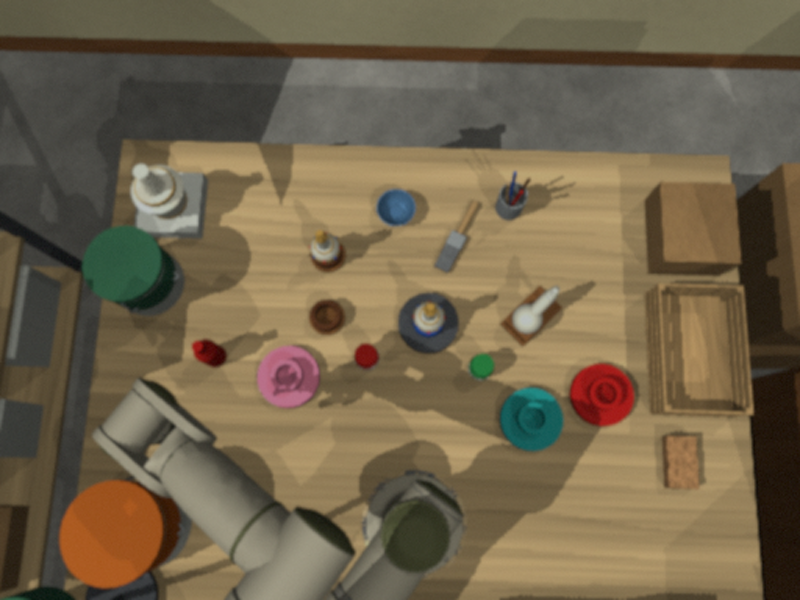

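View pics/sc0_b.png

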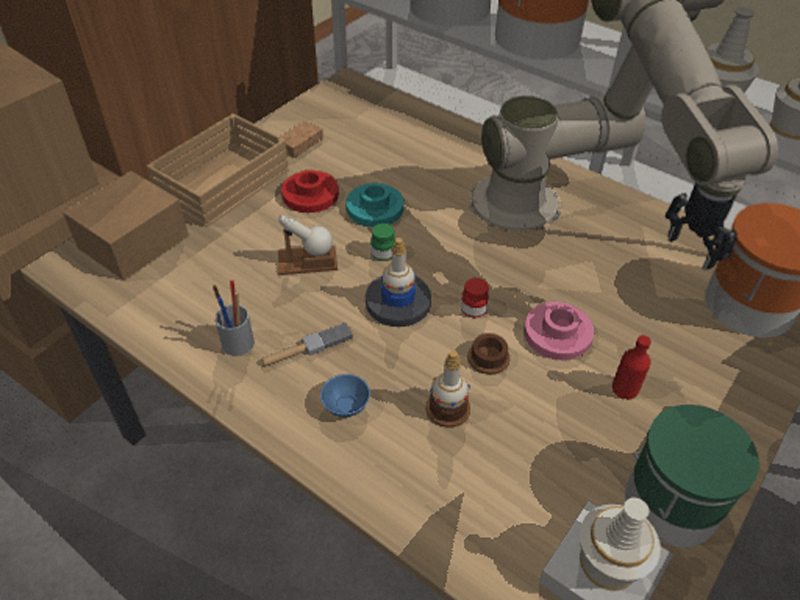

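The top view shows the gold bauble on the blue ring at about (429,322) and the empty wooden ring at (327,316). The white bauble's ball is at (526,319), with its neck toward (552,296). In the scene view the same items are at (398,290), (490,350) and (318,240). Next is an enlarged montage.

Run:
```python
from h import *
s=1.5625
T=[]
for n,cs in (('top0',[(327,317),(429,318),(533,314)]),('sc0',[(490,350),(398,285),(308,245)])):
    im=cv2.imread(f'pics/{n}.png'); row=[]
    for c in cs:
        x,y=int(c[0]/s)-26,int(c[1]/s)-30
        print(n,x,y)
        row.append(cv2.resize(im[y:y+60,x:x+53],(265,300),interpolation=cv2.INTER_CUBIC))
    T.append(np.hstack(row))
cv2.imwrite('pics/m0.png',np.vstack(T))
def P(n,u,v,z):
    f=load(n);return onz(f,(u/s,v/s),z).round(4)
print('free top/sc',P('top0',327,316,.04),P('sc0',490,349,.04))
print('stand disc',P('top0',428.5,323,.025),P('sc0',398,298,.025))
print('white ball',P('top0',526,319,.064),P('sc0',318,240,.064))
```

```text
top0 183 172
top0 248 173
top0 315 170
sc0 287 194
sc0 228 152
sc0 171 126
free top/sc [0.4815 0.2259 0.04  ] [0.4937 0.2364 0.04  ]
stand disc [ 0.4744 -0.0217  0.025 ] [ 0.4866 -0.0125  0.025 ]
white ball [ 0.4834 -0.2536  0.064 ] [ 0.4847 -0.2526  0.064 ]
```

View pics/m0.png

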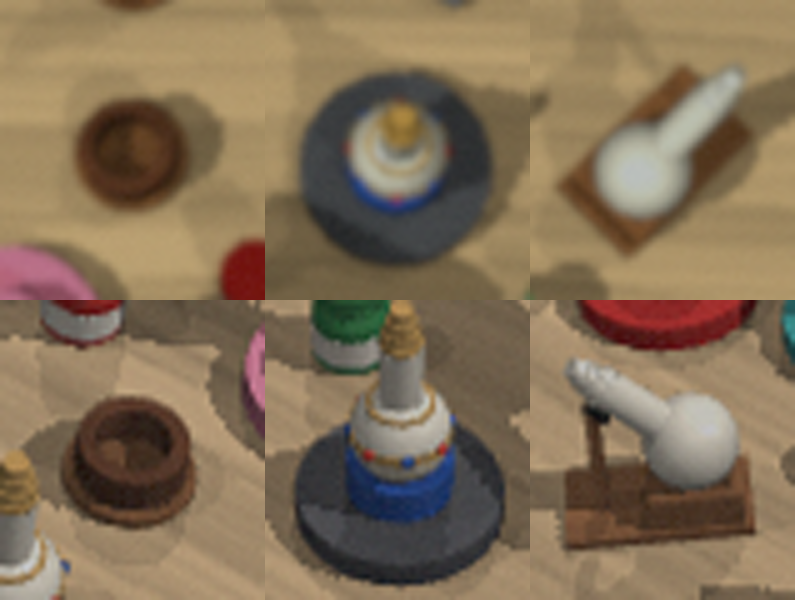

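The crops give these positions: empty ring hole (tile 1) about (133,147), gold ball (tile 2) about (133,148), white ball (tile 3) about (112,170), tip (205,78). Triangulating from both cameras.

Run:
```python
from h import *
t,s=load('top0'),load('sc0')
def tile(x0,y0,x,y): return (x0+x/5-.4,y0+y/5-.4)
def both(n,a,b,z):
    ra,rb=ray(t,a),ray(s,b)
    print(n,onz(t,a,z).round(4),onz(s,b,z).round(4),'tri',tri([ra,rb]).round(4))
both('free mouth',tile(183,172,132,150),tile(287,194,132,144),.04)
both('gold ball',tile(248,173,133.5,148),tile(228,152,135,130),.081)
both('gold disc',tile(248,173,131,167),tile(228,152,135,186),.025)
both('gold tip',tile(248,173,135,104),tile(228,152,138,3),.195)
both('white ball',tile(315,170,112,170),tile(171,126,162,141),.064)
both('white tip',tile(315,170,205,76),tile(171,126,43,68),.1446)
```

```text
free mouth [0.484  0.2271 0.04  ] [0.4915 0.2327 0.04  ] tri [0.4854 0.2289 0.0313]
gold ball [ 0.4805 -0.0202  0.081 ] [ 0.4794 -0.0193  0.081 ] tri [ 0.48   -0.0196  0.0815]
gold disc [ 0.4772 -0.02    0.025 ] [ 0.4796 -0.0185  0.025 ] tri [ 0.4777 -0.02    0.0224]
gold tip [ 0.488  -0.0179  0.195 ] [ 0.4747 -0.0218  0.195 ] tri [ 0.4847 -0.0162  0.2058]
white ball [ 0.4856 -0.255   0.064 ] [ 0.4867 -0.2533  0.064 ] tri [ 0.4857 -0.2549  0.0625]
white tip [ 0.5397 -0.3088  0.1446] [ 0.5437 -0.3072  0.1446] tri [ 0.5408 -0.3099  0.1411]
```

Both cameras agree on the gold and white baubles. The empty ring needs a closer look. I'll check IK for the planned poses, then take wrist views above the ring and the white piece.

```bash
cat >> h.py <<'E'
from scipy.spatial.transform import Rotation as Rn
HP=float(env.hold_point_z)
def ori(az,tilt,s=1):
    h=np.array([np.cos(az),np.sin(az),0]);u=np.array([0,0,1.])
    z=-np.cos(tilt)*u+np.sin(tilt)*h; y=s*np.cross(u,h); x=np.cross(y,z)
    return np.c_[x,y,z]
def pose(g,az,tilt,s=1,ext=0.):
    """TCP pose that puts the grasp point (backed off by ext along the tool) at g"""
    R=ori(az,tilt,s); return np.array(g)+R[:,2]*(HP-ext), Rn.from_matrix(R).as_quat()
D=np.pi/180
E
python3 - <<'E'
from h import *
print(HP)
for s in(1,-1):
  for n,g,az,t in [('g pick',(.48,-.02,.142),-2,40),('g up',(.48,-.02,.26),-2,40),('g place',(.486,.229,.127),25,40),('g hi',(.486,.229,.26),25,40),('w pick',(.517,-.285,.107),-45,0),('w hi',(.517,-.285,.3),-45,0),('w pl',(.48,-.02,.142),-2,45),('w plhi',(.48,-.02,.27),-2,45)]:
    q=kinematics.ik(*pose(g,az*D,t*D,s)); print(s,n,None if q is None else np.round(q,2))
R=Rn.from_matrix(ori(.44,0,1)); 
p,q=pose((.43,.2,.30),25*D,0,1)
for s in (1,-1):
    p,q=pose((.42,.19,.30),25*D,0,s); k=kinematics.ik(p,q); print(k)
    if k is not None and abs(k[5])<2: break
env.reach(p,q); snap('wrist','w_free')
p,q=pose((.43,-.22,.33),-45*D,0,s); env.reach(p,q); snap('wrist','w_white')
p,q=pose((.42,-.02,.36),-2*D,0,s); env.reach(p,q); snap('wrist','w_gold')
print(monitor.sense()['clock'])
ims=[cv2.imread(f'pics/w_{n}.png') for n in('free','white','gold')]
cv2.imwrite('pics/m1.png',np.vstack([np.hstack([cv2.resize(i,(400,300)) for i in ims[:2]]),np.hstack([cv2.resize(ims[2],(400,300)),np.zeros((300,400,3),np.uint8)])]))
E
```

```text
0.0187
1 g pick None
1 g up [-0.41 -0.09  2.08  0.47  0.54 -2.27]
1 g place None
1 g hi [ 0.14  0.05  1.95  0.4   0.51 -2.16]
1 w pick [-0.7   0.6   1.46 -0.    1.08 -1.49]
1 w hi [-0.7   0.43  1.2  -0.    1.51 -1.49]
1 w pl [-0.43  0.14  2.29  1.7   0.27  2.73]
1 w plhi [-0.43 -0.13  2.12  0.62  0.48 -2.42]
-1 g pick [-0.41  0.13  2.24  1.16  0.26  0.13]
-1 g up [-0.41 -0.09  2.08  0.47  0.54  0.87]
-1 g place [0.14 0.28 2.1  1.16 0.21 0.19]
-1 g hi [0.14 0.05 1.95 0.4  0.51 0.98]
-1 w pick [-0.7   0.6   1.46 -0.    1.08  1.65]
-1 w hi [-0.7   0.43  1.2  -0.    1.51  1.65]
-1 w pl [-0.43  0.14  2.29  1.7   0.27 -0.41]
-1 w plhi [-0.43 -0.13  2.12  0.62  0.48  0.72]
[ 1.69785955e-01  1.35454578e-01  1.58951734e+00 -4.44089210e-16
  1.41662073e+00 -1.83734269e+00]
4.025
```

View pics/m1.png

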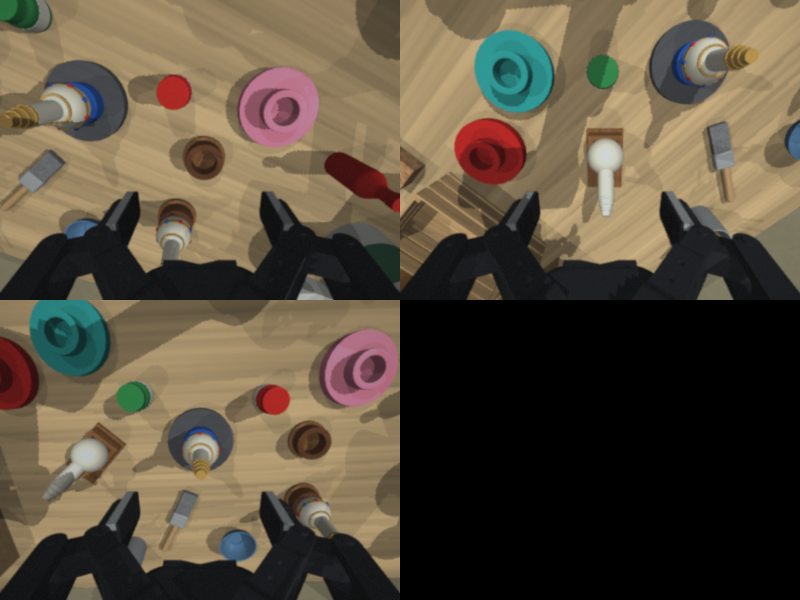

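The wrist views show the free ring's mouth at about (204,156) in the first tile. In the second tile the white ball is at (205,156) and the tip at (207,212). In the third, the gold ball is at (200,147), the disc at (200,138) and the free ring at (310,139).

Run:
```python
from h import *
F={n:load('w_'+n) for n in('free','white','gold')}
for n,f,u,v,z in [('free mouth','free',204,155.5,.04),('free mouth','gold',310.5,138.5,.04),('gold disc','gold',200,138.5,.025),('gold disc','free',85.5,99,.025),('white ball','white',205,156,.064),('white ball','gold',89.5,155,.064),('white tip','white',207,213,.1446),('gold ball','gold',200,147,.081)]:
    print(n,f,onz(F[f],(u*1.28,v*1.28),z).round(4))
s=1
for n,g,az,t in [('g pick',(.48,-.02,.143),-23,30),('g up',(.48,-.02,.26),-23,30),('g place',(.486,.229,.128),9,30),('g hi',(.486,.229,.26),9,30),('w pick',(.517,-.285,.107),-45,-15),('w hi',(.517,-.285,.3),-45,-15),('w hi2',(.517,-.285,.3),-45,30),('w pl',(.48,-.02,.143),-23,30),('w plhi',(.48,-.02,.27),-23,30)]:
    q=kinematics.ik(*pose(g,az*D,t*D,s)); print(n,None if q is None else np.round(q,2))
# detail: find circles/edges via enlarged crops
a=cv2.imread('pics/w_free.png')[165:235,215:310]; b=cv2.imread('pics/w_white.png')[150:290,200:320]; c=cv2.imread('pics/w_gold.png')[130:240,200:310]
cv2.imwrite('pics/m2.png',np.hstack([cv2.resize(a,None,fx=3,fy=3)[:210],np.zeros((210,5,3),np.uint8)]) if 0 else np.hstack([cv2.copyMakeBorder(cv2.resize(i,None,fx=k,fy=k,interpolation=cv2.INTER_CUBIC),0,420-i.shape[0]*k,0,0,cv2.BORDER_CONSTANT) for i,k in((a,3),(c,2),(b,2))]))
```

```text
free mouth free [0.4713 0.2246 0.04  ]
free mouth gold [0.4729 0.2212 0.04  ]
gold disc gold [ 0.4683 -0.0206  0.025 ]
gold disc free [ 0.468  -0.0195  0.025 ]
white ball white [ 0.4836 -0.256   0.064 ]
white ball gold [ 0.4847 -0.2565  0.064 ]
white tip white [ 0.538  -0.3073  0.1446]
gold ball gold [ 0.4699 -0.0208  0.081 ]
g pick [-0.25  0.17  2.1  -0.22  0.36 -1.23]
g up [-0.25 -0.01  1.94 -0.12  0.7  -1.35]
g place [ 0.24  0.3   1.97 -0.12  0.35 -1.38]
g hi [ 0.24  0.11  1.81 -0.07  0.7  -1.45]
w pick [-0.71  0.72  1.26  0.02  1.42 -1.5 ]
w hi [-0.71  0.58  0.99  0.02  1.83 -1.49]
w hi2 [-0.68  0.19  1.6  -0.07  0.82 -1.43]
w pl [-0.25  0.17  2.1  -0.22  0.36 -1.23]
w plhi [-0.25 -0.02  1.92 -0.12  0.73 -1.35]
```

View pics/m2.png

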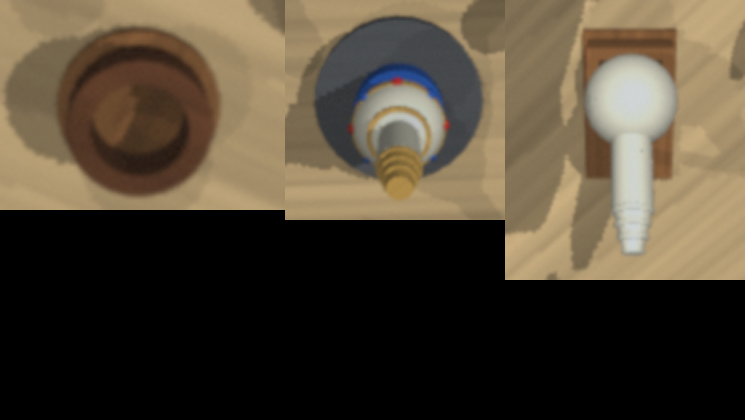

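Run:
```python
from h import *
t,s,wf,ww,wg=[load(n) for n in('top0','sc0','w_free','w_white','w_gold')]
def tile(x0,y0,x,y): return (x0+x/5-.4,y0+y/5-.4)
def rep(n,z,obs):
    print(n,*[onz(f,p,z)[:2].round(4) for f,p in obs],'tri',tri([ray(f,p) for f,p in obs]).round(4))
rep('free',.04,[(t,tile(183,172,132,150)),(s,tile(287,194,132,144)),(wf,(261.3,207))])
rep('gball',.081,[(t,tile(248,173,133.5,148)),(s,tile(228,152,135,130)),(wg,(257,193.7))])
rep('disc',.025,[(t,tile(248,173,131,167)),(s,tile(228,152,135,184)),(wg,(256.8,178.2))])
rep('wball',.064,[(t,tile(315,170,112,170)),(s,tile(171,126,162,141)),(ww,(262.8,200))])
rep('wtip',.1446,[(t,tile(315,170,205,76)),(s,tile(171,126,43,68)),(ww,(263,273))])
rep('gtip',.195,[(t,tile(248,173,135,104)),(s,tile(228,152,138,3)),(wg,(257.2,223))])
# predicted pixels for overlay: free ring at candidate
for c in((.48,.227),(.486,.229)):
    ov=[]
    for f,n,box,k in((wf,'w_free',(205,160,100,75),3),(t,'top0',(178,170,60,60),5),(s,'sc0',(280,190,65,60),5)):
        im=cv2.imread(f'pics/{n}.png');x,y,w,h=box
        im=cv2.resize(im[y:y+h,x:x+w],None,fx=k,fy=k,interpolation=cv2.INTER_CUBIC)
        for z,r,col in((.04,.038,(0,255,0)),(.04,.025,(0,255,255)),(0.01,.045,(255,255,0))):
            P=[(proj(f,(c[0]+r*np.cos(a),c[1]+r*np.sin(a),z))-[x,y]+.5)*k for a in np.linspace(0,6.283,60)]
            cv2.polylines(im,[np.int32(np.round(P))],True,col,1)
        ov.append(cv2.copyMakeBorder(im,0,300-im.shape[0],0,0,cv2.BORDER_CONSTANT)[:, :330])
    row=np.hstack(ov); cv2.imwrite('pics/ov%d.png'%int(c[0]*1000),row)
a=[cv2.imread(f'pics/ov{i}.png') for i in(480,486)];o=np.vstack(a);print(o.shape);cv2.imwrite('pics/ov.png',cv2.resize(o,(800,520)))
```

```text
free [0.484  0.2271] [0.4915 0.2327] [0.4829 0.2305] tri [0.4856 0.2299 0.0324]
gball [ 0.4805 -0.0202] [ 0.4794 -0.0193] [ 0.4792 -0.0196] tri [ 0.4797 -0.0197  0.081 ]
disc [ 0.4772 -0.02  ] [ 0.478  -0.0197] [ 0.47   -0.0193] tri [ 0.4749 -0.0204  0.021 ]
wball [ 0.4856 -0.255 ] [ 0.4867 -0.2533] [ 0.4844 -0.2559] tri [ 0.4853 -0.2556  0.062 ]
wtip [ 0.5397 -0.3088] [ 0.5437 -0.3072] [ 0.5366 -0.3096] tri [ 0.54  -0.311  0.14 ]
gtip [ 0.488  -0.0179] [ 0.4747 -0.0218] [ 0.4755 -0.0199] tri [ 0.4802 -0.0187  0.1987]
(600, 925, 3)
```

View pics/ov.png

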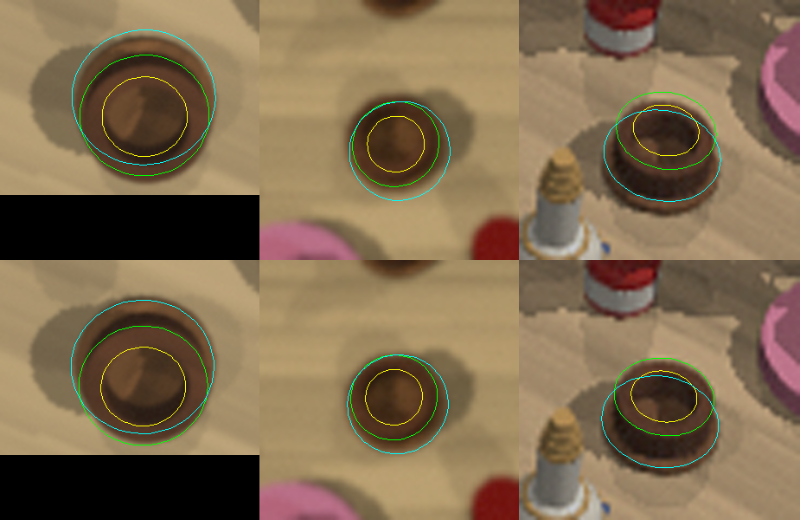

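The overlay places the free ring at about (0.487, 0.2305). The gold ball is at (0.4797, −0.0197), and all three cameras agree on that. Picking up the gold piece now.

Run:
```python
from h import *
az,t=-23*D,30*D
g=np.array([.4797,-.0197,.143])
p,q=pose(g,az,t,1,.10); env.reach(p,q)
p,q=pose(g,az,t); 
print(env.movel(p,velocity=.06,guard=6))
print(monitor.sense()['position']-p, monitor.sense()['contact_force'])
env.close_gripper(effort=40); env.hold(.2)
s=monitor.sense(); print(s['finger_gap'],s['gripper_force'],s['contact_force'],s['clock'])
env.movel(p+[0,0,.12],velocity=.08); env.hold(.3)
s=monitor.sense(); print(s['finger_gap'],s['gripper_force'],s['contact_force'],s['clock'])
G=np.array([.487,.2305,.138+.05])
p,q=pose(G+[0,0,.07],9*D,t); env.reach(p,q)
snap('scene','s1');snap('top','t1');snap('wrist','w1')
a,b=cv2.imread('pics/s1.png')[100:300,200:400],cv2.imread('pics/t1.png')[130:230,160:260]
cv2.imwrite('pics/m3.png',np.hstack([cv2.resize(a,(400,400),interpolation=cv2.INTER_CUBIC),cv2.resize(b,(400,400),interpolation=cv2.INTER_CUBIC)]))
print(monitor.sense()['clock'])
```

```text
False
[5.18109355e-05 2.67903244e-05 2.79107600e-04] [ 0.79469008 -0.8204901   0.03552903]
0.33962994104465544 39.17209180795908 [-2.64269393 -4.20301314  3.17459064] 7.4917
0.3454711047657179 39.43605751832365 [ 0.34279356 -0.69618474 -3.17882488] 9.4417
10.575
```

View pics/m3.png

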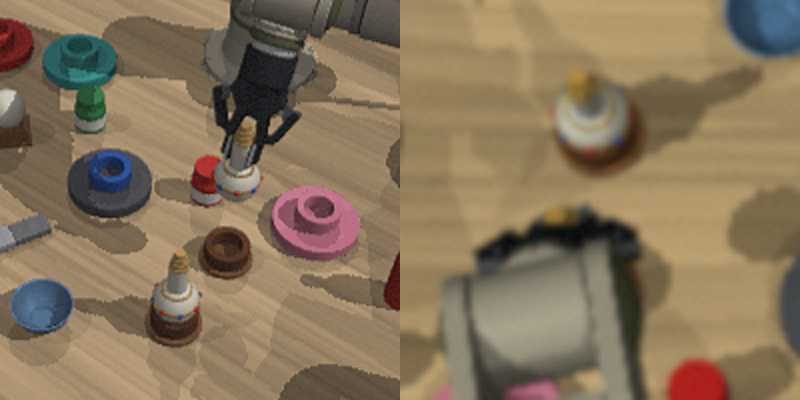

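The gold piece is held roughly upright. Its ball is at crop (238,178) and the tip at (247,125), and the blue ring is now visible at (110,172). I'll compare these with the expected projections.

Run:
```python
from h import *
s,t=load('s1'),load('t1')
for n,P in(('ball',(.487,.2305,.196)),('tip',(.487,.2305,.31)),('neck bot',(.487,.2305,.235))): 
    print(n,'crop px',((proj(s,P)-[200,100])*2+1).round(1))
print('blue ring scene',onz(s,(200+109.5/2,100+170/2),.055))
print('dry ball/tip scene')
# overlay
out=[]
im=cv2.resize(s['frame'][140:230,280:370,::-1],None,fx=5,fy=5,interpolation=cv2.INTER_CUBIC)
for P,r in (((.487,.2305,.196),.036),((.487,.2305,.31),.008),((.487,.2305,.265),.015)):
    c=(proj(s,P)-[280,140]+.5)*5; o=np.array(s['view']); dz=(o[:3,:3]@P+o[:3,3])[2]
    cv2.circle(im,tuple(np.int32(c)),int(r*469.5/dz*5),(0,255,0),1)
im2=cv2.resize(s['frame'][165:215,225:285,::-1],None,fx=6,fy=6,interpolation=cv2.INTER_CUBIC)
c=(.4797,-.0197)
for z,r in((.055,.038),(.055,.025),(.025,.075)):
    P=[(proj(s,(c[0]+r*np.cos(a),c[1]+r*np.sin(a),z))-[225,165]+.5)*6 for a in np.linspace(0,6.283,60)]
    cv2.polylines(im2,[np.int32(np.round(P))],True,(0,255,0),1)
im2=cv2.copyMakeBorder(im2,0,450-im2.shape[0],0,0,cv2.BORDER_CONSTANT)[:,:350]
cv2.imwrite('pics/m4.png',np.hstack([im,im2]))
```

```text
ball crop px [237.6 178.8]
tip crop px [246.2 124.6]
neck bot crop px [240.5 161. ]
blue ring scene [ 0.48725364 -0.01228318  0.055     ]
dry ball/tip scene
```

View pics/m4.png

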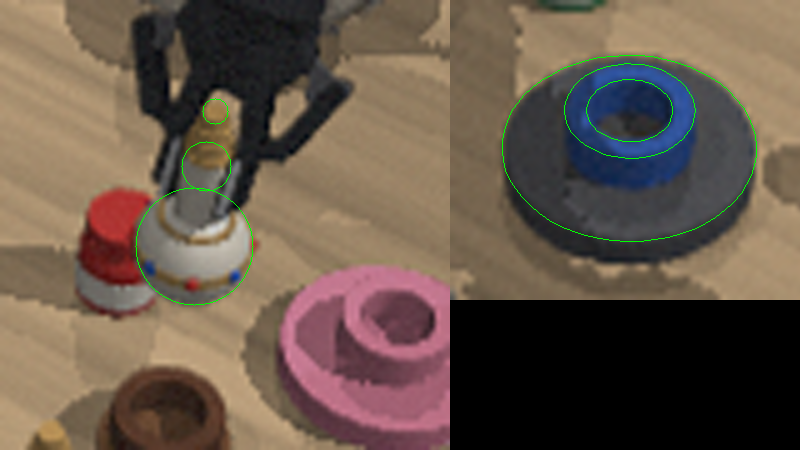

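The held gold piece and the blue ring match predictions in the scene camera to within about 1 mm. Now a quick outline fit for the free ring in each view.

Run:
```python
from h import *
from scipy.ndimage import map_coordinates
def score(g,f,c,circ):
    cam=-np.array(f['view'])[:3,:3].T@np.array(f['view'])[:3,3]
    va=np.arctan2(cam[1]-c[1],cam[0]-c[0]); tot=0
    for z,r,near in circ:
        a=va+np.linspace(-1.2,1.2,40)+(0 if near else np.pi)
        o=[];i=[]
        for d,l in((.003,o),(-.003,i)):
            P=np.array([proj(f,(c[0]+(r+d)*np.cos(x),c[1]+(r+d)*np.sin(x),z)) for x in a])
            l.append(map_coordinates(g,[P[:,1],P[:,0]],order=1))
        tot+=np.mean(o[0]-i[0])
    return tot
def fit(n,c0,circ):
    f=load(n);g=cv2.GaussianBlur(f['frame'][:,:,0],(0,0),.7).astype(float)
    best=max((score(g,f,(c0[0]+x,c0[1]+y),circ),c0[0]+x,c0[1]+y) for x in np.arange(-.012,.0121,.0015) for y in np.arange(-.012,.0121,.0015))
    return np.round(best,4)
fr=[(.01,.045,True),(.04,.038,False)]; st=[(0,.075,True),(.025,.075,False)]
for n in('top0','sc0','w_free','w_gold','s1'): print('free',n,fit(n,(.486,.2305),fr))
for n in('top0','sc0','w_gold','s1'): print('stand',n,fit(n,(.480,-.02),st))
```

```text
free top0 [66.1838  0.4875  0.229 ]
free sc0 [78.6478  0.492   0.2335]
free w_free [106.7763   0.483    0.229 ]
free w_gold [94.9941  0.483   0.229 ]
free s1 [81.2692  0.492   0.2335]
stand top0 [ 6.85506e+01  4.78500e-01 -2.00000e-02]
stand sc0 [ 6.76464e+01  4.77000e-01 -2.00000e-02]
stand w_gold [ 1.223025e+02  4.770000e-01 -2.150000e-02]
stand s1 [ 8.91678e+01  4.78500e-01 -2.00000e-02]
```

```bash
cat > fit.py <<'E'
from h import *
from scipy.ndimage import map_coordinates
def score(g,f,c,circ):
    cam=-np.array(f['view'])[:3,:3].T@np.array(f['view'])[:3,3]
    va=np.arctan2(cam[1]-c[1],cam[0]-c[0]); tot=0
    for z,r,near in circ:
        a=va+np.linspace(-1.2,1.2,40)+(0 if near else np.pi)
        v=[]
        for d in(.003,-.003):
            P=np.array([proj(f,(c[0]+(r+d)*np.cos(x),c[1]+(r+d)*np.sin(x),z)) for x in a])
            v.append(map_coordinates(g,[P[:,1],P[:,0]],order=1))
        tot+=np.mean(v[0]-v[1])
    return tot
def fit(n,c0,circ):
    f=load(n);g=cv2.GaussianBlur(f['frame'][:,:,0],(0,0),.7).astype(float)
    return np.round(max((score(g,f,(c0[0]+x,c0[1]+y),circ),c0[0]+x,c0[1]+y) for x in np.arange(-.012,.0121,.0015) for y in np.arange(-.012,.0121,.0015)),4)
E
python3 - <<'E'
from fit import *
for fr in ([(0,.045,True),(.04,.038,False)],[(0,.045,True)],[(.04,.038,False)]):
  for n in('top0','w_free','s1'): print('free',fr,n,fit(n,(.486,.2305),fr))
E
```

```text
free [(0, 0.045, True), (0.04, 0.038, False)] top0 [65.9282  0.4875  0.2305]
free [(0, 0.045, True), (0.04, 0.038, False)] w_free [113.813    0.4845   0.2305]
free [(0, 0.045, True), (0.04, 0.038, False)] s1 [94.1756  0.4875  0.2305]
free [(0, 0.045, True)] top0 [29.3767  0.489   0.2305]
free [(0, 0.045, True)] w_free [47.0721  0.4845  0.229 ]
free [(0, 0.045, True)] s1 [44.9112  0.4875  0.2305]
free [(0.04, 0.038, False)] top0 [36.8661  0.4875  0.2305]
free [(0.04, 0.038, False)] w_free [66.7918  0.4845  0.2305]
free [(0.04, 0.038, False)] s1 [51.0245  0.489   0.232 ]
```

All views now agree on the free ring at (0.487, 0.2305). Lowering gold.

Run:
```python
from h import *
az,t=9*D,30*D
c=[.487,.2305]
p,q=pose([*c,.136],az,t); env.movel(p,velocity=.08); env.hold(.3)
f0=monitor.sense()['contact_force'];print(f0)
p,q=pose([*c,.124],az,t); print(env.movel(p,velocity=.01,guard=2.5))
env.hold(.2)
s=monitor.sense(); gz=s['position'][2]-p[2]+.124; print('grip z',gz,s['contact_force']-f0,s['clock'])
snap('scene','s2')
```

```text
[ 0.28050721 -0.07315969 -3.1584656 ]
True
grip z 0.12851104965044347 [-0.19267078  1.50365822  8.03795195] 13.5167
```

Contact came at the expected height. Releasing, withdrawing along the tool axis and checking.

Run:
```python
from h import *
env.release(); env.hold(.3)
s=monitor.sense(); R=Rn.from_quat(s['ee_rot']).as_matrix()
print(env.movel(s['position']-R[:,2]*.11,velocity=.12,guard=6))
p,q=pose([.50,-.27,.30],-45*D,-15*D); env.reach(p,q)
snap('scene','s3'); snap('wrist','w3'); print(monitor.sense()['clock'])
S=load('s3');im=cv2.resize(S['frame'][170:260,270:360,::-1],None,fx=4,fy=4,interpolation=cv2.INTER_CUBIC)
c=(.487,.2305)
for z,r in((.066,.036),(.18,.008),(.135,.015)):
    P=(*c,z);u=(proj(S,P)-[270,170]+.5)*4;o=S['view'];dz=(o[:3,:3]@P+o[:3,3])[2]
    cv2.circle(im,tuple(np.int32(u)),int(r*469.5/dz*4),(0,255,0),1)
W=load('w3');w=W['frame'][:,:,::-1].copy()
b=np.array([.4855,-.2552,.064]);a=np.array([1,-1,0])/2+[0,0,.7071]
for d,r in((0,.036),(.062,.015),(.114,.008)):
    P=b+a*d;u=proj(W,P);o=W['view'];dz=(o[:3,:3]@P+o[:3,3])[2];cv2.circle(w,tuple(np.int32(u+.5)),int(r*W['mtx'][0,0]/dz),(0,255,0),1)
u=proj(W,b+a*.05).astype(int);y,x=max(u[1]-90,0),max(u[0]-100,0);w=cv2.resize(w[y:y+180,x:x+200],(400,360));
cv2.imwrite('pics/m5.png',np.hstack([im,w]))
```

```text
False
17.45
```

View pics/m5.png

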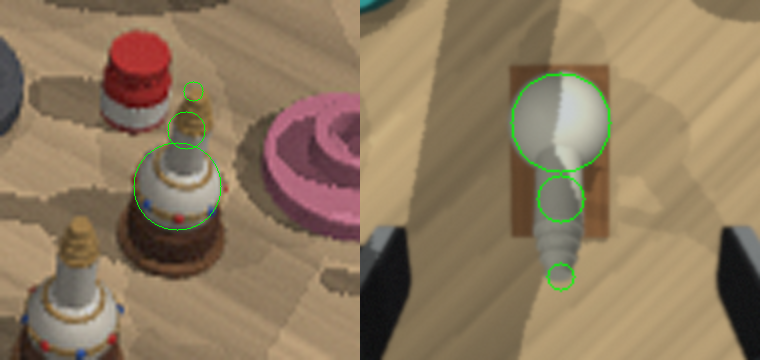

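White lines up with its prediction. Gold is seated but may be tilted a few degrees. I'll measure its spire centroid numerically against the dry piece and the initial gold pose as references.

Run:
```python
from h import *
snap('top','t3')
def cen(n,c,z0):
    f=load(n);P=np.array([*c,z0+.135]);u=proj(f,P)
    hsv=cv2.cvtColor(f['frame'],cv2.COLOR_RGB2HSV)
    x,y=np.int32(u)-9
    m=cv2.inRange(hsv[y:y+18,x:x+18],(8,130,90),(28,255,255))
    n_,lab,st,ce=cv2.connectedComponentsWithStats(m)
    if n_<2: return None
    k=1+np.argmax(st[1:,4]); return (ce[k]+[x,y]-u).round(2),st[k,4], u.round(1)
dry=[.63,.22]
st=(.4797,-.0197);fr=(.487,.2305)
print('init scene',cen('sc0',st,.045),'top',cen('top0',st,.045))
print('held scene',cen('s1',fr,.16))
print('now scene',cen('s3',fr,.030),'top',cen('t3',fr,.030))
for n in('s3','t3'):
    f=load(n);b=proj(f,(*fr,.165));print(n,'px per 10mm of x,y at tip',(proj(f,(fr[0]+.01,fr[1],.165))-b).round(2),(proj(f,(fr[0],fr[1]+.01,.165))-b).round(2))
```

```text
init scene (array([0.43, 1.05]), np.int32(51), array([254.7, 156.6])) top (array([-0.11,  0.83]), np.int32(44), array([274.9, 196.7]))
held scene (array([0.17, 1.3 ]), np.int32(59), array([322. , 165.6]))
now scene (array([2.07, 2.6 ]), np.int32(46), array([317.2, 195.7])) top (array([-1.31,  0.38]), np.int32(38), array([204.1, 193.5]))
s3 px per 10mm of x,y at tip [-1.75  1.89] [2.74 1.49]
t3 px per 10mm of x,y at tip [ 0.16 -2.75] [-2.82 -0.08]
```

Gold is tilted only about 3–4°, under the 8° limit. Picking white now.

Run:
```python
from h import *
az,t=-45*D,-15*D
b=np.array([.4855,-.2552,.064]);a=np.array([1,-1,0])/2+[0,0,.7071]; g=b+a*.062
p,q=pose(g,az,t,1,.09); env.reach(p,q)
p,q=pose(g,az,t); print(env.movel(p,velocity=.06,guard=6))
env.close_gripper(effort=40); env.hold(.2)
s=monitor.sense(); print(s['finger_gap'],s['gripper_force'],s['contact_force'])
env.movel(p+[0,0,.16],velocity=.08); env.hold(.2)
s=monitor.sense(); print(s['finger_gap'],s['contact_force'],s['clock'])
p,q=pose(g+[0,0,.2],az,30*D); env.reach(p,q)
c=[.4797,-.0197]
p,q=pose([*c,.28],-23*D,30*D); env.reach(p,q); env.hold(.3)
snap('scene','s4');snap('top','t4'); print(monitor.sense()['clock'])
S=load('s4')
u0=proj(S,(*c,.218)).astype(int)-[45,55]
im=cv2.resize(S['frame'][u0[1]:u0[1]+110,u0[0]:u0[0]+90,::-1],None,fx=5,fy=5,interpolation=cv2.INTER_CUBIC)
for z,r in((.218,.036),(.332,.008),(.28,.015)):
    P=(*c,z);u=(proj(S,P)-u0+.5)*5;o=S['view'];dz=(o[:3,:3]@P+o[:3,3])[2]
    cv2.circle(im,tuple(np.int32(u)),int(r*469.5/dz*5),(0,255,0),1)
cv2.imwrite('pics/m6.png',im)
```

```text
False
0.34403811310344956 39.71226916182786 [-3.91161042 -4.09667919  3.4658883 ]
0.3398950909358031 [-0.03699629  0.9120677  -2.42890207] 22.7833
25.1083
```

View pics/m6.png

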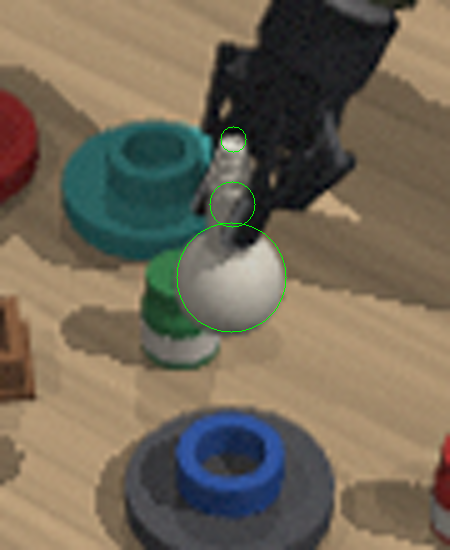

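White is held upright, and its ball (231,277) and tip (232,141) sit on the predicted circles. Placing it, then withdrawing and checking numerically.

Run:
```python
from h import *
az,t=-23*D,30*D
c=[.4797,-.0197]
p,q=pose([*c,.151],az,t); env.movel(p,velocity=.08); env.hold(.3)
f0=monitor.sense()['contact_force']
p,q=pose([*c,.139],az,t); print(env.movel(p,velocity=.008,guard=2))
env.hold(.2)
s=monitor.sense(); print('grip z',s['position'][2]-p[2]+.139,s['contact_force']-f0,s['clock'])
if s['contact_force'][2]-f0[2]>1:
    env.release(); env.hold(.4)
    s=monitor.sense(); R=Rn.from_quat(s['ee_rot']).as_matrix()
    print(env.movel(s['position']-R[:,2]*.12,velocity=.12,guard=6))
    p,q=pose([.33,-.1,.36],-23*D,0); env.reach(p,q)
env.hold(.5)
snap('scene','s5');snap('top','t5');print(monitor.sense()['clock'])
def box(S,c,zb):
    u0=proj(S,(*c,zb+.08)).astype(int)-[40,50]
    im=cv2.resize(S['frame'][u0[1]:u0[1]+100,u0[0]:u0[0]+80,::-1],None,fx=5,fy=5,interpolation=cv2.INTER_CUBIC)
    for z,r in((.036,.036),(.15,.008),(.095,.015)):
        P=(*c,z+zb);u=(proj(S,P)-u0+.5)*5;o=S['view'];dz=(o[:3,:3]@P+o[:3,3])[2]
        cv2.circle(im,tuple(np.int32(u)),int(r*469.5/dz*5),(0,255,0),1)
    return im
S=load('s5');cv2.imwrite('pics/m7.png',np.hstack([box(S,c,.045),box(S,(.487,.2305),.03)]))
```

```text
True
grip z 0.1459948618400756 [-1.31586059 -0.37121516  6.68667816] 28.125
False
31.725
```

View pics/m7.png

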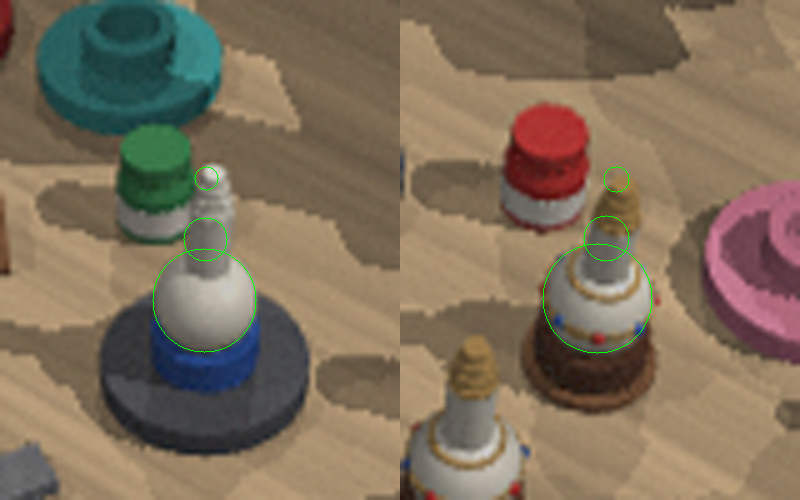

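The last crop shows white seated: its ball is on the predicted circle at (204,300) and the tip is at (213,172), about 3.5° off vertical. Gold is also standing, 3–4° off vertical, so both are inside 8°. The time is 32 s. Handing in.

```bash
python3 -c "
from h import *
print(job.hand_in())"
```

```text
the job is handed in; nothing more can be done
None
```

I handed the job in: by my camera measurements the gold bauble stands in the wooden drying ring and the white one in the blue ring, each about 3–4° off upright (limit 8°) at about 32 s of the 72 s allowed, but the hand-in call returned no verdict.

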